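# Put the rolling-pin barrel back on its axle and drying stand

## Robot

A 7-joint arm with a two-finger parallel gripper is mounted at the origin on a cart in front of the work surface, level with it; the furniture and walls round the work are solid. World frame = base frame: x ahead of the robot, y to its left, z up, the work surface at z = 0. Lengths are in m, angles in rad, forces in N, time in s.
With the tool pointing down it reaches from about 0.35 to 0.9 m from the base axis. Payload 8.1 kg.
Tool frame: the origin (TCP) lies between the finger pads; the fingertips stand 17 mm ahead of it and the grasp point (between the pads) lies 2 mm behind it; z points along the fingers, y is the line along which they close (so a half turn about z gives the same grasp; the last joint's range is limited). The gripper opens to 92 mm and grips with 3 to 60 N. Pads are 19 mm wide; open, the fingers measure 130 mm over their backs; the gripper's body (75 mm by 190 mm) begins 47 mm behind the grasp point.
Start: joints at [1.011, 0.434, 0.025, 1.573, -0.012, 1.134, -0.075], TCP at [0.276, -0.561, 0.244] pointing down, gripper open.
Joint ranges: [-2.62, 2.62], [-0.44, 2.09], [-1.27, 1.32], [0.08, 2.57], [-1.32, 4.46], [0.12, 2], [-2.74, 2.74]. Speed limits (rad/s): [2.22, 2.22, 3.01, 3.01, 3.14, 3.14, 3.14].

## Interface

Orientations are given as a rotation vector (axis times angle).
In Python, from cell import observe, get_image, calibration, sign_off, look_for, regions_of, landmark_of gives the robot as it stands.
- The arm moves only by the tool jog_arm, never from a script. Its argument "plan" is a list of rows, each an object with "offset": the shift along the tool's x, y, z normalised to -1 to 1, where 1 is 0.15 m, a list of three; "twist": the turn, a rotation vector about the tool's x, y, z normalised to -1 to 1, where 1 is 2 pi rad, a list of three; "fingers": the gripper command: -1 is shut, 1 is fully open, values between are in proportion. In form: [{"offset": [x, y, z], "twist": [ax, ay, az], "fingers": fingers}, ...]. A call has 1 to 20 rows; each row is the pose to reach, as a shift and turn from the pose commanded when the call began, along the tool's axes at that moment, turning the shorter way round; what a row does not reach only later rows make up. A row lasts 1/8 s, in which the tool goes at most 62.5 mm and 10.7 degrees, less where a joint would pass 70% of its speed; a pose out of reach is approached as far as the arm can. A call with a number of a shift or a turn outside -1 to 1 is refused whole. A call with a gripper value outside its range is refused whole. The fingers move at their own pace and stop on an object; "newtons" is the grip in N (left out, the last holds). Time passes only in rows, so rows that repeat a pose let the fingers close. It gives the time, the measured TCP pose, the force, the opening and the grip force at its end, in the units of the state.
- observe(): the state, without advancing time (a new reading comes with each control period).
- get_image(name): name is "scene" or "top" or "wrist"; returns the picture (480x640x3 uint8, red, green, blue); there is no depth.
- calibration(name): a dict with "fov_y" (degrees; the focal length in pixels is half the picture's height over the tangent of half this angle, whatever the lens; pixels are square), "cx", "cy" (the principal point, pixels), "position" and "attitude" of the camera in the world. Camera axes: x right, y down, z forward; pixel columns grow to the right and rows downward; lengths in m; the calibration is good to about 2 mm. A picture is of the moment at which its call begins: read the wrist's pose just before it. calibration takes no time and is no camera call; for the wrist camera it gives the pose at the moment of the call.
- sign_off(): hands the job in; it is judged then, once.
Trained networks look in the newest picture that a camera, given by its name, has taken for a name from the list of things; names that differ only in an ending like _2 or _b are one class to them, and where a whole thing is asked for, a point or a joint stands for the part that bears it (a point fixed in the world has none). Each returns a list of dicts, best first, with "conf" (0 to 1); they miss things now and then, are a little off and sometimes report something else, mostly with a low value. They report only what shows in the picture. A call takes as long as a camera call.
- look_for(thing, camera): "box" ([left, top, width, height] as shares, 0 to 1, of the picture: columns of its width, rows of its height, round what is visible of it).
- regions_of(thing, camera): "region" (480x640 bool, what is visible of it) and "box" ([left, top, width, height] as shares, 0 to 1, of the picture: columns of its width, rows of its height, round what is visible of it).
- landmark_of(thing, camera): "at" ([row, column] as shares, 0 to 1, of the picture: columns of its width, rows of its height: a listed point, or the origin of a listed thing).
The state is a dict: "clock": time; "joints": joint angles; "dq": joint speeds; "joint_efforts": joint torques, N m; "position": TCP position; "ee_rot": TCP orientation; "force": force on the tool from outside, world axes, zero at the start; "ft_torque": the same for the moment, N m; "width": opening from 0.0 (shut) to 1.0 (fully open); "gripper_force": force on a finger pad.
Only numpy, scipy, OpenCV 4.12 (cv2) and the standard library are available. Lean on these libraries where they do the work, as an engineer would, in place of code of your own. Each camera call takes 0.05 s, during which the arm holds its last target. There are 200 camera calls.

## Task

Take the rolling pin's axle by its wooden grip out of the forked stand, thread it through the wooden barrel lying on the worktop, and lift and carry the barrel on it. Lower the axle with the barrel fully home into both forks of the stand, the way it lay before, and only then let go; handle only the axle, never pinch or press the barrel with the gripper, and leave the egg timer and the spice jar where they stand.

Things in the scene. Friction and masses are not known exactly. Their poses are not given: they have to be found in the camera images.
- axle_grip (a point): Centre of the loose axle's light wooden grip, a flat-sided block 52 mm long (x), 22 mm wide (y), 28 mm high (z). x runs along the axle from grip to tip, z is up while it lies level in the stand, as at the start. Along +x from here: grip to 26 mm, square steel neck (14 mm) to 54, collar disc (44 mm diameter) to 58, bare steel rod (12 mm diameter) to the tip at 174. Axle mass 150 g.
- axle_tip (a point): Tip of the axle's steel rod, 174 mm from the grip's centre along the axle; same axes as the grip. The last 10 mm taper from 12 to 6 mm diameter.
- barrel_centre (a point): Centre of the loose wooden barrel: a plain light-wood tube 76 mm long, 60 mm outer diameter, 30 mm through bore, 110 to 210 g, lying on its side on the worktop (this point 30 mm up). x runs along the bore; both ends are alike. With an end against the collar its centre is 96 mm from the grip's centre. On the rod it hangs about 9 mm below the rod's axis.
- cradle (a point): In the first fork of the wooden drying stand (fixed to the worktop): where the middle of the axle's neck lies when home, 62 mm above the worktop. x (level) runs along the axle towards its tip; the home grip's centre lies 40 mm on the -x side (9 mm of play either way), its axes as these. Fork: 10 mm thick, slot 17 mm wide with its floor 7 mm below this point; mouth as the far fork's.
- far_fork (a point): Where the rod's axis lies in the stand's second fork, 116 mm from the first along x; slot floor 6 mm below, 10 mm thick. Both slots are 17 mm wide and straight to 4 mm above the axle's axis, then flare at 45 degrees; the fork tips stand 21 mm above the axis and the forks are 64 mm wide. Between them is only the base, 12 mm high, 70 mm wide, 160 mm long.
- egg_timer: Red dome-shaped egg timer with a white base, 61 mm across, 60 mm high; origin at the centre of its underside. A bystander.
- spice_jar: Glass spice jar with a dark lid, 41 mm diameter, 105 mm high; origin at the centre of its underside. A bystander.

How it is judged:
By the outcome, as a careful person would: the job done as asked, in the order asked, and still so for the second after the job is handed in, with the robot touching nothing.
It also fails if it takes over 59 s, if anything falls off the work surface, if the arm or the gripper's body presses on something with over 40 N, if the wrist force passes 120 N, or if a joint passes its speed limit or range.

## Working session

There is one attempt and no reset: what is moved stays moved. The work goes in short steps, Python scripts to look and compute and a tool call to move; the robot and the scene stay as the last step left them, time stands still between calls to the robot, and variables do not carry over. Pictures are saved under pics/ and viewed, at most 10 in all, crops included, and the job is handed in when it is done.

Besides the shell and the picture viewer there is one more tool, called after "Request:" as name(argument=value, ...) on one line, values as JSON. jog_arm: Moves the arm, as the interface text tells. Scaled input: -1 to 1 covers 0.15 m each way for a shift and 2 pi rad each way for a turn. Its arguments: {"type":"object","properties":{"plan":{"type":"array","items":{"type":"object","properties":{"offset":{"type":"array","items":{"type":"number","minimum":-1,"maximum":1}},"twist":{"type":"array","items":{"type":"number","minimum":-1,"maximum":1}},"fingers":{"type":"number"}}}},"newtons":{"type":"number"}},"required":["plan"]}

```bash
mkdir -p pics
cat > h.py <<'E'
import numpy as np, cv2
from cell import *
from scipy.spatial.transform import Rotation as R
def att(c):
    a=np.array(c["attitude"],float)
    return a if a.shape==(3,3) else (R.from_rotvec(a).as_matrix() if a.size==3 else R.from_quat(a).as_matrix())
def snap(cam,fn=None):
    im=get_image(cam)
    if fn: cv2.imwrite("pics/"+fn,im[:,:,::-1])
    return im
def ray(cam,u,v):
    c=calibration(cam); f=240/np.tan(np.radians(c["fov_y"])/2)
    d=att(c)@np.array([(u-c["cx"])/f,(v-c["cy"])/f,1]); return np.array(c["position"]),d
def atz(cam,u,v,z):
    p,d=ray(cam,u,v); return p+d*(z-p[2])/d[2]
def proj(cam,P):
    c=calibration(cam); f=240/np.tan(np.radians(c["fov_y"])/2)
    q=att(c).T@(np.array(P)-c["position"]); return np.array([c["cx"]+f*q[0]/q[2],c["cy"]+f*q[1]/q[2]])
E
python3 - <<'E'
from h import *
np.set_printoptions(precision=4,suppress=True)
print(observe())
for c in ["scene","top","wrist"]: print(c,calibration(c))
Z=dict(axle_grip=.062,axle_tip=.062,barrel_centre=.03,cradle=.062,far_fork=.062,egg_timer=0,spice_jar=0)
for cam in ["top","scene"]:
    snap(cam,cam+"0.png")
    for k in Z:
        for r in landmark_of(k,cam)[:2]:
            v,u=r["at"][0]*480,r["at"][1]*640
            print(cam,k,round(r["conf"],2),round(u),round(v),atz(cam,u,v,Z[k]))
E
```

```text
{'clock': 0.0, 'joints': array([ 1.0114,  0.4352,  0.025 ,  1.5741, -0.0116,  1.134 , -0.0751]), 'dq': array([-0.0008, -0.0003,  0.0007,  0.0002, -0.0005, -0.0002,  0.0001]), 'joint_efforts': array([  0.0004, -66.7841,   0.9859, -31.4467,  -0.0602,   0.0428,
         0.    ]), 'position': array([ 0.2754, -0.5605,  0.243 ]), 'ee_rot': array([-3.0586, -0.7109,  0.0008]), 'force': array([ 0.0499,  0.425 , -0.1202]), 'ft_torque': array([-0.0049,  0.0356, -0.0115]), 'gripper_force': 0.0, 'width': 1.000884229651608}
scene {'fov_y': 55.69608975461249, 'cx': 317.9294385623213, 'cy': 235.23715555331225, 'position': array([0.0136, 0.4757, 0.5742]), 'attitude': array([-0.9911,  2.2445, -1.1965])}
top {'fov_y': 50.067109309026115, 'cx': 320.1717700862249, 'cy': 241.32530702917356, 'position': array([ 0.5199, -0.0342,  1.0233]), 'attitude': array([-2.1742,  2.1711, -0.0216])}
wrist {'fov_y': 71.08485123970732, 'cx': 319.17611428949704, 'cy': 237.03582751799308, 'position': array([ 0.3403, -0.5291,  0.3843]), 'attitude': array([ 2.4645, -1.5348, -0.2143])}
top axle_grip 0.76 364 263 [ 0.5358 -0.0785  0.062 ]
top axle_tip 0.72 451 289 [ 0.4879 -0.2382  0.062 ]
top barrel_centre 0.7 241 255 [0.5518 0.1581 0.03  ]
top far_fork 0.6 442 289 [ 0.4887 -0.223   0.062 ]
top far_fork 0.43 325 192 [ 0.6687 -0.0053  0.062 ]
top egg_timer 0.66 324 193 [ 0.6768 -0.0028  0.    ]
top spice_jar 0.63 222 185 [0.6946 0.2043 0.    ]
top spice_jar 0.59 364 265 [ 0.5328 -0.0818  0.    ]
scene axle_grip 0.66 359 241 [ 0.5327 -0.0785  0.062 ]
scene axle_tip 0.91 431 220 [ 0.4838 -0.2491  0.062 ]
scene axle_tip 0.39 199 287 [0.6276 0.2294 0.062 ]
scene barrel_centre 0.55 256 305 [0.5502 0.1634 0.03  ]
scene cradle 0.81 374 235 [ 0.5267 -0.116   0.062 ]
scene far_fork 0.84 423 223 [ 0.4863 -0.2248  0.062 ]
scene egg_timer 0.97 285 252 [0.6771 0.0011 0.    ]
scene spice_jar 0.88 199 290 [0.6913 0.204  0.    ]
```

View pics/top0.png

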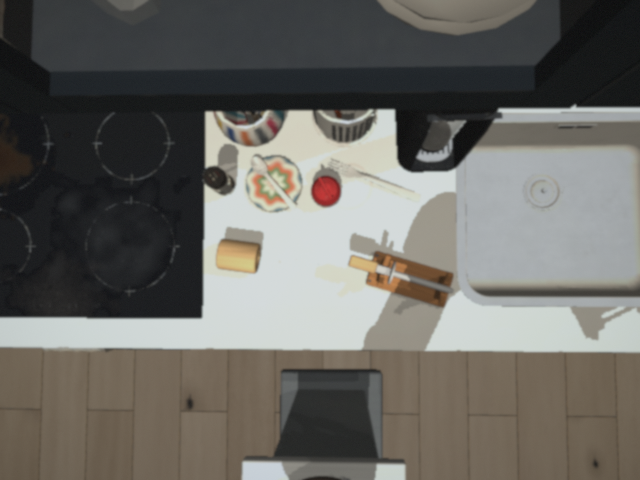

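View pics/scene0.png

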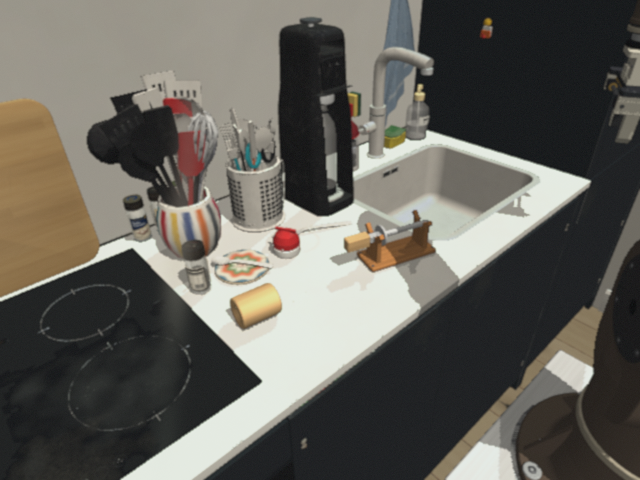

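The top view shows the barrel at about (238,256), and the axle in its stand from (350,262) to (452,290) with its tip towards −y. The scene view agrees, with the timer at (285,240) and the jar at (197,267). I'll carry the axle without turning it and thread it from the +y side. First I move towards the stand.

Request:
jog_arm(plan=[{"offset":[1,-0.72,0],"twist":[0,0,0],"fingers":1},{"offset":[1,-0.72,0],"twist":[0,0,0],"fingers":1},{"offset":[1,-0.72,0],"twist":[0,0,0],"fingers":1},{"offset":[1,-0.72,0],"twist":[0,0,0],"fingers":1}])

```text
clock: 1.3
position: [0.3659, -0.3931, 0.2441]
ee_rot: [-3.056, -0.723, -0.003]
force: [-0.6, -0.3, -0.3]
width: 1.0
gripper_force: 0.0
```

Request:
jog_arm(plan=[{"offset":[1,-0.72,0],"twist":[0,0,-0.129],"fingers":1},{"offset":[1,-0.72,0],"twist":[0,0,-0.129],"fingers":1},{"offset":[1,-0.72,0],"twist":[0,0,-0.129],"fingers":1},{"offset":[1,-0.72,0],"twist":[0,0,-0.129],"fingers":1},{"offset":[1,-0.72,0],"twist":[0,0,-0.129],"fingers":1},{"offset":[1,-0.72,0],"twist":[0,0,-0.129],"fingers":1}])

```text
clock: 2.05
position: [0.4495, -0.2358, 0.2438]
ee_rot: [2.533, 1.858, -0.0]
force: [-0.6, 0.0, 0.6]
width: 1.001
gripper_force: 0.0
```

```bash
cat >> h.py <<'E'
np.set_printoptions(precision=4,suppress=True)
def go(P,yaw,tilt=0):
    """normalised offset, twist from the present pose to TCP P, tool down with tool x at yaw (deg)"""
    o=observe(); A=R.from_rotvec(o["ee_rot"])
    G=R.from_euler('z',yaw,degrees=True)*R.from_euler('x',180,degrees=True)
    x=A.as_matrix()[:,0]
    print("t",round(o["clock"],2),"pos",o["position"],"yaw",np.degrees(np.arctan2(x[1],x[0])).round(2),
      "off",A.inv().apply(np.array(P)-o["position"])/.15,"twist",(A.inv()*G).as_rotvec()/2/np.pi)
def lm(k,cam,z):
    for r in landmark_of(k,cam)[:1]:
        v,u=r["at"][0]*480,r["at"][1]*640; p=atz(cam,u,v,z)
        print(cam,k,round(r["conf"],2),round(u,1),round(v,1),p); return p
E
python3 - <<'E'
from h import *
go([.534,-.0785,.2],72.5); print(observe()["joints"])
E
```

```text
t 2.05 pos [ 0.4495 -0.2358  0.2438] yaw 72.51 off [1.1694 0.2222 0.2915] twist [0. 0. 0.]
[ 0.5995  0.2638 -0.2743  1.8366  0.0818  1.0518 -0.0116]
```

Request:
jog_arm(plan=[{"offset":[0.8,0.22,0],"twist":[0,0,0],"fingers":1},{"offset":[0.8,0.22,0],"twist":[0,0,0],"fingers":1},{"offset":[0.8,0.22,0],"twist":[0,0,0],"fingers":1},{"offset":[0.8,0.22,0],"twist":[0,0,0],"fingers":1}])

```text
clock: 2.55
position: [0.5168, -0.131, 0.2435]
ee_rot: [2.533, 1.858, -0.001]
force: [-0.0, -0.7, -0.1]
width: 1.0
gripper_force: 0.0
```

Run:
```python
from h import *
snap("wrist","w1.png")
P={k:lm(k,"wrist",.062) for k in ["axle_grip","axle_tip","cradle","far_fork"]}
for a,b in [("axle_grip","axle_tip"),("cradle","far_fork"),("axle_grip","far_fork")]:
    if P[a] is not None and P[b] is not None:
        d=P[b]-P[a]; print(a,b,np.hypot(*d[:2]),np.degrees(np.arctan2(d[1],d[0])))
lm("barrel_centre","wrist",.03)
# barrel axis from top & scene region: min-area rect
snap("top")
r=regions_of("barrel_centre","top")
m=r[0]["region"].astype(np.uint8); rect=cv2.minAreaRect(cv2.findNonZero(m)); print(r[0]["conf"],rect,m.sum())
b=cv2.boxPoints(rect); print(np.array([atz("top",u,v,.03) for u,v in b]))
go([.534,-.0785,.2],72.5)
```

```text
wrist axle_grip 0.73 321.5 156.1 [ 0.5361 -0.0749  0.062 ]
wrist cradle 0.82 314.9 198.5 [ 0.5182 -0.1108  0.062 ]
wrist far_fork 0.84 320.7 308.5 [ 0.4883 -0.2243  0.062 ]
cradle far_fork 0.11737546355983489 -104.72177185302348
axle_grip far_fork 0.15684789726149503 -107.73244091374099
0.69 ((238.65037536621094, 255.49757385253906), (44.05711364746094, 31.250389099121094), 8.53076457977295) 1311
[[0.5268 0.2101 0.03  ]
 [0.5871 0.2019 0.03  ]
 [0.5744 0.1162 0.03  ]
 [0.5143 0.1247 0.03  ]]
t 2.95 pos [ 0.5168 -0.1307  0.2438] yaw 72.54 off [0.3668 0.0049 0.292 ] twist [0.     0.     0.0001]
```

View pics/w1.png

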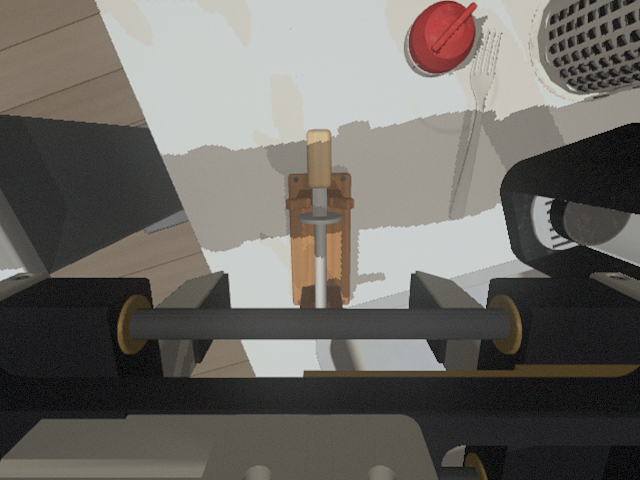

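The wrist view shows the axle almost vertical in the picture: grip rows 130–187 at column 318, collar at row 216, fork at row 203. The tool is well aligned with it.

Run:
```python
from h import *
a=atz("wrist",318,130,.076);b=atz("wrist",319,187,.076);c=atz("wrist",320,217,.062);d=atz("wrist",321,300,.062)
print(a,b,c,d)
g=(a+b)/2
for p,q in [(g,d),(a,b),(c,d)]:
    e=q-p; print(np.degrees(np.arctan2(e[1],e[0])))
t=np.array([np.cos(np.radians(-107.5)),np.sin(np.radians(-107.5)),0])
print("grip",g,(b-a)@t,"grip->collar",(c-g)@t)
for h in (.15,.062): go([*g[:2]+.003*t[:2],h],72.5)
# barrel
lm("barrel_centre","top",.03)
```

```text
[ 0.5404 -0.0509  0.076 ] [ 0.5262 -0.0987  0.076 ] [ 0.5178 -0.1287  0.062 ] [ 0.492  -0.2142  0.062 ]
-106.49264739711074
-106.47729214053632
-106.76385369434134
grip [ 0.5333 -0.0748  0.076 ] 0.049855485162001494 grip->collar 0.056053968764465605
t 2.95 pos [ 0.5168 -0.1307  0.2438] yaw 72.54 off [ 0.3688 -0.007   0.6253] twist [0.     0.     0.0001]
t 2.95 pos [ 0.5168 -0.1307  0.2438] yaw 72.54 off [ 0.3689 -0.0071  1.212 ] twist [0.     0.     0.0001]
top barrel_centre 0.79 238.1 253.7 [0.5541 0.1643 0.03  ]
```

Request:
jog_arm(plan=[{"offset":[0.37,-0.007,0.3],"twist":[0,0,-0.0028],"fingers":1},{"offset":[0.37,-0.007,0.6],"twist":[0,0,-0.0028],"fingers":0.3},{"offset":[0.37,-0.007,0.75],"twist":[0,0,-0.0028],"fingers":0.3},{"offset":[0.37,-0.007,0.75],"twist":[0,0,-0.0028],"fingers":0.3}])

```text
clock: 3.5
position: [0.5314, -0.0768, 0.1297]
ee_rot: [-2.513, -1.881, 0.004]
force: [-0.7, 0.3, 0.0]
width: 0.721
gripper_force: 0.0
```

Run:
```python
from h import *
print(observe()["width"])
go([.5325,-.0776,.062],73.5)
snap("scene","s1.png"); cv2.imwrite("pics/s1c.png",cv2.resize(cv2.imread("pics/s1.png")[150:300,260:460],None,fx=3,fy=3))
```

```text
0.7211481390060019
t 3.5 pos [ 0.5314 -0.0768  0.1297] yaw 73.62 off [-0.0025  0.0101  0.4516] twist [-0.0006  0.0001  0.0003]
```

View pics/s1c.png

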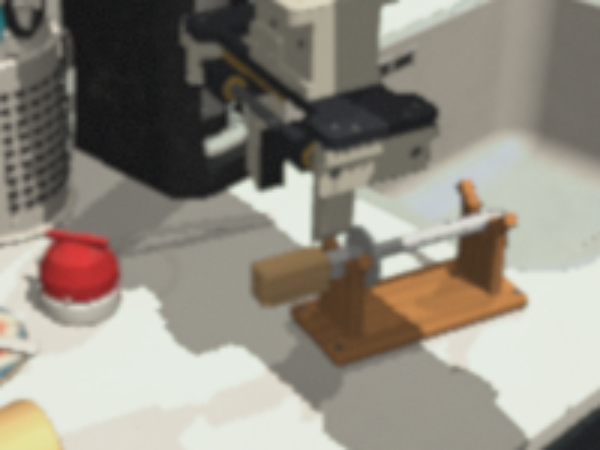

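The crop shows the finger at about (335,200), above the grip and with room to the fork. I lower and grasp.

Request:
jog_arm(newtons=60, plan=[{"offset":[0,0.01,0.25],"twist":[0,0,0],"fingers":0.3},{"offset":[0,0.01,0.45],"twist":[0,0,0],"fingers":0.3},{"offset":[0,0.01,0.45],"twist":[0,0,0],"fingers":0.3},{"offset":[0,0.01,0.45],"twist":[0,0,0],"fingers":-1},{"offset":[0,0.01,0.45],"twist":[0,0,0],"fingers":-1},{"offset":[0,0.01,0.45],"twist":[0,0,0],"fingers":-1},{"offset":[0,0.01,0.45],"twist":[0,0,0],"fingers":-1},{"offset":[0,0.01,0.45],"twist":[0,0,0],"fingers":-1}])

```text
clock: 4.55
position: [0.5342, -0.0773, 0.064]
ee_rot: [2.515, 1.882, 0.0]
force: [-0.6, -0.5, 3.5]
width: 0.235
gripper_force: 59.9
```

Run:
```python
from h import *
o=observe(); print(o["width"]*92,o["gripper_force"],o["force"],o["ft_torque"]); go([.5325,-.0776,.162],73.5)
```

```text
21.663670037675736 59.90781247615814 [-0.5772 -0.4839  3.5156] [-0.1617  0.1387 -0.0615]
t 4.55 pos [ 0.5342 -0.0773  0.064 ] yaw 73.62 off [-0.0052 -0.0099 -0.6533] twist [0.0001 0.     0.0003]
```

Grip is on (21.7 mm). I record the home TCP as (0.534, −0.077, 0.064) at yaw 73.6°, then lift.

Request:
jog_arm(plan=[{"offset":[0,0,-0.1],"twist":[0,0,0],"fingers":-1},{"offset":[0,0,-0.25],"twist":[0,0,0],"fingers":-1},{"offset":[0,0,-0.45],"twist":[0,0,0],"fingers":-1},{"offset":[0,0,-0.65],"twist":[0,0,0],"fingers":-1},{"offset":[0,0,-0.65],"twist":[0,0,0],"fingers":-1}])

```text
clock: 5.18
position: [0.5356, -0.0772, 0.1641]
ee_rot: [2.513, 1.88, 0.006]
force: [-0.8, -0.7, -1.2]
width: 0.235
gripper_force: 59.9
```

Run:
```python
from h import *
o=observe(); print(o["width"]*92,o["force"],o["ft_torque"]); go([.57,.30,.162],81)
snap("scene","s2.png"); print(landmark_of("axle_tip","scene"),landmark_of("axle_grip","scene"))
t=-np.array([np.cos(np.radians(73.6)),np.sin(np.radians(73.6)),0])
print("pred tip px",proj("scene",o["position"]+.174*t),"grip",proj("scene",o["position"]))
r=regions_of("barrel_centre","scene")[0]; m=r["region"].astype(np.uint8)
# fit barrel pose (x,y,yaw) by silhouette IoU in scene view
from scipy.optimize import minimize
def sil(cam,x,y,th):
    a=np.linspace(0,2*np.pi,24,endpoint=False); e=np.array([np.cos(th),np.sin(th),0]); n=np.array([-e[1],e[0],0])
    pts=[np.array([x,y,.03])+s*.038*e+.03*(np.cos(q)*n+np.sin(q)*np.array([0,0,1])) for s in(-1,1) for q in a]
    c=calibration(cam); f=240/np.tan(np.radians(c["fov_y"])/2)
    q=(np.array(pts)-c["position"])@att(c); uv=q[:,:2]/q[:,2:]*f+[c["cx"],c["cy"]]
    k=np.zeros((480*4,640*4),np.uint8); cv2.fillConvexPoly(k,cv2.convexHull((uv*4+2).round().astype(np.int32)),1)
    return cv2.resize(k.astype(np.float32),(640,480),interpolation=cv2.INTER_AREA)
M={"scene":m}; snap("top"); M["top"]=regions_of("barrel_centre","top")[0]["region"]
def cost(p,cams): 
    L=0
    for c in cams:
        s=sil(c,p[0]/100,p[1]/100,p[2]/10); L+=1-np.minimum(s,M[c]).sum()/np.maximum(s,M[c]).sum()
    return L
for cams in (["scene"],["top"],["scene","top"]):
    for y0 in (14,15.7):
        s=minimize(cost,[55.2,16.2,y0],args=(cams,),method="Nelder-Mead",options=dict(initial_simplex=np.array([[55.2,16.2,y0],[56,16.2,y0],[55.2,17,y0],[55.2,16.2,y0+1]])))
        print(cams,s.x,np.degrees(s.x[2]/10),s.fun)
```

```text
21.616722966506998 [-0.7855 -0.6654 -1.1544] [ 0.0603 -0.1187  0.0366]
t 5.17 pos [ 0.5356 -0.0772  0.1641] yaw 73.61 off [ 2.4774 -0.4892  0.0139] twist [ 0.0008 -0.0001 -0.0205]
[{'at': [0.369, 0.6763], 'conf': 0.77}] [{'at': [0.4077, 0.557], 'conf': 0.82}]
pred tip px [433.8833 176.9778] grip [358.5883 196.122 ]
['scene'] [55.1438 16.5895 14.1868] 81.28459066338216 0.04800295829772949
['scene'] [55.1514 16.6032 14.1776] 81.23161117124364 0.04744631052017212
['top'] [54.993  16.3386 14.4203] 82.62224308730873 0.043324410915374756
['top'] [55.0085 16.3135 14.4139] 82.58556875516452 0.043354034423828125
['scene', 'top'] [55.062  16.4278 14.3883] 82.4388224852523 0.1130213737487793
['scene', 'top'] [55.0601 16.4267 14.3955] 82.48009265285832 0.1133849024772644
```

View pics/s2.png

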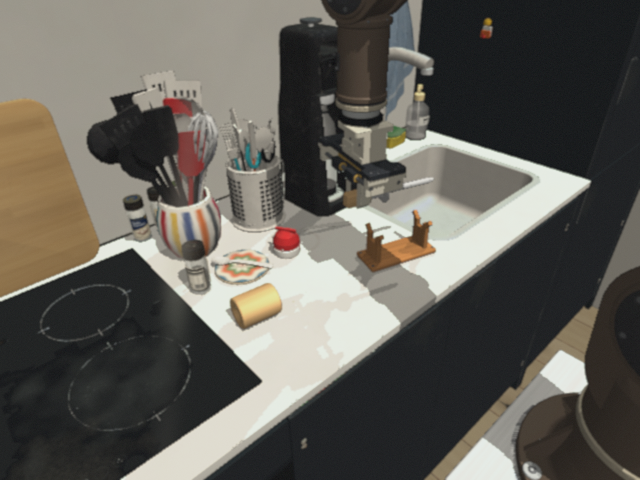

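The scene view shows the axle lifted and level: its tip is at (433,177), where I predicted it. Fitting the silhouette puts the barrel at (0.551, 0.164) with its axis at about 82°. I carry the axle over to the +y side.

Request:
jog_arm(plan=[{"offset":[0.3,-0.06,0],"twist":[0,0,0],"fingers":-1},{"offset":[0.65,-0.12,0],"twist":[0,0,0],"fingers":-1},{"offset":[1,-0.18,0],"twist":[0,0,-0.012],"fingers":-1},{"offset":[1,-0.18,0],"twist":[0,0,-0.023],"fingers":-1}])

```text
clock: 5.98
position: [0.55, 0.0803, 0.1608]
ee_rot: [-2.36, -2.069, -0.003]
force: [0.2, -0.7, -1.8]
width: 0.237
gripper_force: 59.9
```

Request:
jog_arm(plan=[{"offset":[0.3,-0.03,0],"twist":[0,0,0],"fingers":-1},{"offset":[0.65,-0.05,0],"twist":[0,0,0],"fingers":-1},{"offset":[1,-0.05,0],"twist":[0,0,0],"fingers":-1},{"offset":[1,-0.05,0],"twist":[0,0,0],"fingers":-1}])

```text
clock: 6.48
position: [0.5629, 0.2297, 0.1606]
ee_rot: [-2.363, -2.065, -0.002]
force: [0.5, -0.7, -1.8]
width: 0.235
gripper_force: 59.9
```

Request:
jog_arm(plan=[{"offset":[0.3,0,0],"twist":[0,0,0],"fingers":-1},{"offset":[0.65,0,0],"twist":[0,0,0],"fingers":-1},{"offset":[1,0,0],"twist":[0,0,0],"fingers":-1},{"offset":[1,0,0],"twist":[0,0,0],"fingers":-1}])

```text
clock: 6.98
position: [0.5834, 0.3772, 0.16]
ee_rot: [-2.365, -2.063, 0.0]
force: [-0.3, -0.4, -2.2]
width: 0.236
gripper_force: 59.9
```

Run:
```python
from h import *
go([.5843,.404,.12],82)
```

```text
t 6.97 pos [0.5834 0.3772 0.16  ] yaw 82.21 off [ 0.1772 -0.0176  0.2672] twist [-0.0004 -0.0003  0.0006]
```

Request:
jog_arm(plan=[{"offset":[0.18,-0.018,0.1],"twist":[0,0,0],"fingers":-1},{"offset":[0.18,-0.018,0.4],"twist":[0,0,0],"fingers":-1},{"offset":[0.18,-0.018,0.7],"twist":[0,0,0],"fingers":-1},{"offset":[0.18,-0.018,0.84],"twist":[0,0,0],"fingers":-1},{"offset":[0.18,-0.018,0.84],"twist":[0,0,0],"fingers":-1}])

```text
clock: 7.6
position: [0.586, 0.3978, 0.0337]
ee_rot: [2.373, 2.058, -0.005]
force: [0.3, 0.4, -0.9]
width: 0.239
gripper_force: 59.9
```

```bash
cat > chk.py <<'E'
from h import *
import sys
o=observe(); A=R.from_rotvec(o["ee_rot"]).as_matrix(); ax=-A[:,0]
g=o["position"]-.002*np.array([0,0,1]); print("axle dir",ax,"force",o["force"])
print("pred tip scene",proj("scene",g+.174*ax),"top",proj("top",g+.174*ax),"tip",g+.174*ax)
go([.5843,.404,.032],82)
snap("wrist","w%s.png"%sys.argv[1]); im=snap("scene"); cv2.imwrite("pics/s%s.png"%sys.argv[1],cv2.resize(im[220:370,130:330,::-1],None,fx=4,fy=4,interpolation=cv2.INTER_CUBIC))
for k in ("axle_tip","barrel_centre"): lm(k,"scene",.03)
E
python3 chk.py 3
```

```text
axle dir [-0.1417 -0.9899  0.0027] force [ 0.2984  0.369  -0.9416]
pred tip scene [222.8043 317.2933] top [206.6903 249.9153] tip [0.5613 0.2256 0.0322]
t 7.6 pos [0.586  0.3978 0.0337] yaw 81.85 off [ 0.0393 -0.017   0.0111] twist [-0.0003  0.0004 -0.0004]
scene axle_tip 0.56 221.6 316.0 [0.5677 0.2243 0.03  ]
scene barrel_centre 0.66 255.6 303.1 [0.5546 0.162  0.03  ]
```

View pics/s3.png

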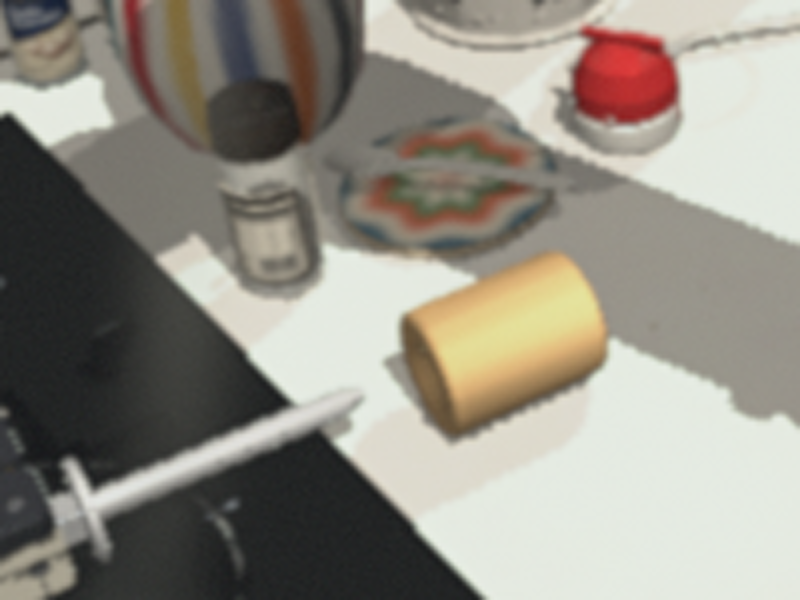

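View pics/w3.png

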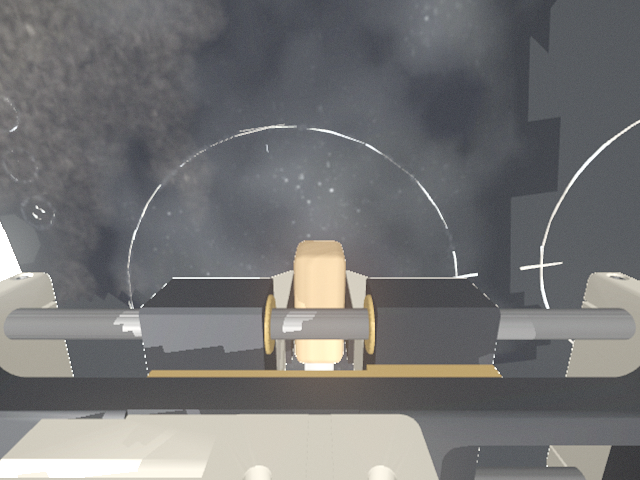

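The scene crop shows the rod tip at crop (360,392), pointing at the barrel's near end, whose face is centred near (432,376). The rod looks a little high or far, so I check it numerically.

Run:
```python
from h import *
o=observe(); A=R.from_rotvec(o["ee_rot"]).as_matrix(); ax=-A[:,0]
crop=lambda P:(proj("scene",P)-[130,220])*4
g=o["position"]-[0,0,.002]
for s in (.06,.12,.17,.2): print("axle",s,crop(g+s*ax))
e=np.array([np.cos(np.radians(82)),np.sin(np.radians(82)),0]); c=np.array([.5506,.1643,.03]); n=np.array([-e[1],e[0],0])
print("end centre",crop(c+.038*e),"far centre",crop(c-.038*e))
for q in range(0,360,45): print(q,crop(c+.038*e+.03*(np.cos(np.radians(q))*n+np.sin(np.radians(q))*np.array([0,0,1]))))
# top view
im=snap("top","t4.png"); r=regions_of("barrel_centre","top")[0]; m=r["region"].astype(np.uint8)
print("top pred end",proj("top",c+.038*e),"axle",[proj("top",g+s*ax) for s in(.06,.172)])
z=im[215:295,170:270,::-1]; cv2.imwrite("pics/t4.png",cv2.resize(z,None,fx=7,fy=7,interpolation=cv2.INTER_CUBIC))
```

```text
axle 0.06 [ 98.7037 498.2637]
axle 0.12 [242.5989 436.7065]
axle 0.17 [354.8495 388.6865]
axle 0.2 [419.1238 361.1904]
end centre [425.2851 373.2933] far centre [578.088  306.7462]
0 [455.4886 413.3806]
45 [440.6158 364.4648]
90 [416.6615 321.1248]
135 [398.6377 309.8458]
180 [396.6511 335.289 ]
225 [410.9498 381.5486]
270 [433.5576 423.3379]
315 [452.1556 437.2721]
top pred end [218.936  252.7641] axle [array([147.9846, 240.7141]), array([204.1211, 248.8633])]
```

View pics/t4.png

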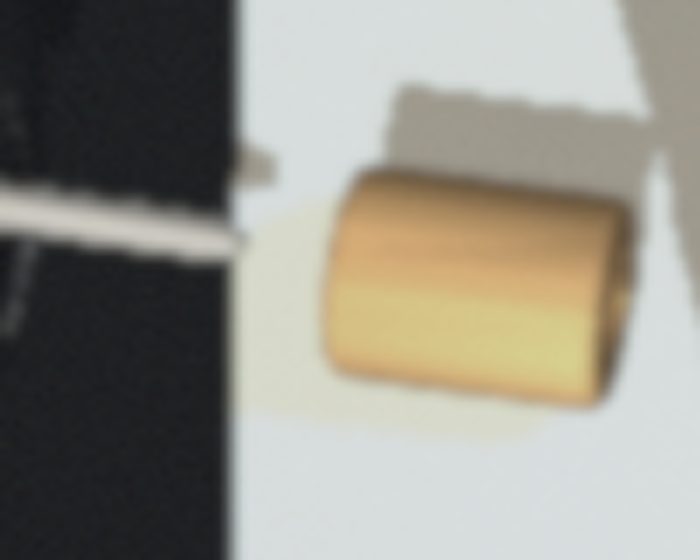

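The top crop shows the rod line reaching the barrel's end about 13 crop px (3–4 mm) too far in +x, and the barrel's yaw nearer 83°. I make a small correction, then thread.

Request:
jog_arm(plan=[{"offset":[-0.007,-0.046,0.012],"twist":[0,0,-0.0032],"fingers":-1},{"offset":[-0.007,-0.046,0.012],"twist":[0,0,-0.0032],"fingers":-1},{"offset":[-0.007,-0.046,0.012],"twist":[0,0,-0.0032],"fingers":-1}])

```text
clock: 8.28
position: [0.5794, 0.3994, 0.0335]
ee_rot: [2.352, 2.083, -0.0]
force: [0.8, 0.2, -1.5]
width: 0.232
gripper_force: 59.9
```

Run:
```python
from h import *
e=np.array([np.cos(np.radians(83)),np.sin(np.radians(83)),0]);c=np.array([.5502,.164,.032])
go(c+.236*e,83); go(c+.16*e,83); go(c+.099*e,83)
```

```text
t 8.28 pos [0.5794 0.3994 0.0335] yaw 83.06 off [-0.0078 -0.0018  0.0099] twist [0.     0.     0.0002]
t 8.28 pos [0.5794 0.3994 0.0335] yaw 83.06 off [-0.5145 -0.0023  0.01  ] twist [0.     0.     0.0002]
t 8.28 pos [0.5794 0.3994 0.0335] yaw 83.06 off [-0.9211 -0.0027  0.01  ] twist [0.     0.     0.0002]
```

Thread to about halfway and look.

Request:
jog_arm(plan=[{"offset":[-0.1,0,0.01],"twist":[0,0,0],"fingers":-1},{"offset":[-0.2,0,0.01],"twist":[0,0,0],"fingers":-1},{"offset":[-0.3,0,0.01],"twist":[0,0,0],"fingers":-1},{"offset":[-0.4,0,0.01],"twist":[0,0,0],"fingers":-1},{"offset":[-0.5,0,0.01],"twist":[0,0,0],"fingers":-1},{"offset":[-0.5,0,0.01],"twist":[0,0,0],"fingers":-1}])

```text
clock: 9.02
position: [0.5708, 0.3228, 0.0319]
ee_rot: [2.353, 2.08, -0.001]
force: [-0.1, -1.1, -1.5]
width: 0.235
gripper_force: 59.9
```

Run:
```python
from h import *
o=observe(); print(o["force"],o["ft_torque"])
e=np.array([np.cos(np.radians(83)),np.sin(np.radians(83)),0]);c=np.array([.5502,.164,.032])
go(c+.099*e,83)
a=snap("scene")[240:340,150:300,::-1]; b=snap("top")[205:295,175:275,::-1]
a=cv2.resize(a,(450,300),interpolation=cv2.INTER_CUBIC); b=cv2.resize(b,(333,300),interpolation=cv2.INTER_CUBIC)
cv2.imwrite("pics/t5.png",np.hstack([a,b]))
lm("barrel_centre","scene",.03)
```

```text
[-0.0612 -1.0941 -1.5109] [ 0.1089 -0.1148 -0.0501]
t 9.03 pos [0.5708 0.3228 0.0319] yaw 82.94 off [-0.4077 -0.0065 -0.0001] twist [ 0.      0.0002 -0.0002]
scene barrel_centre 0.64 258.8 304.5 [0.5476 0.1599 0.03  ]
```

View pics/t5.png

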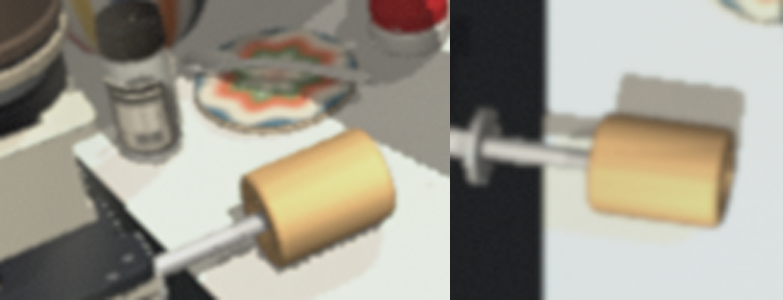

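Both views show the rod inside the bore and the barrel where it was. I continue, ending just short of the collar.

Request:
jog_arm(plan=[{"offset":[-0.1,-0.005,0],"twist":[0,0,0],"fingers":-1},{"offset":[-0.2,-0.006,0],"twist":[0,0,0],"fingers":-1},{"offset":[-0.3,-0.006,0],"twist":[0,0,0],"fingers":-1},{"offset":[-0.4,-0.006,0],"twist":[0,0,0],"fingers":-1},{"offset":[-0.4,-0.006,0],"twist":[0,0,0],"fingers":-1}])

```text
clock: 9.8
position: [0.5625, 0.2632, 0.0319]
ee_rot: [2.354, 2.079, -0.001]
force: [-0.3, 0.4, -1.6]
width: 0.238
gripper_force: 59.9
```

Run:
```python
from h import *
o=observe(); print(o["force"],o["ft_torque"])
go([.5502,.164,.032],83)
a=snap("scene")[240:340,150:300,::-1]; lm("barrel_centre","scene",.03); lm("spice_jar","scene",0); b=snap("top")[205:295,175:275,::-1]
lm("barrel_centre","top",.03)
a=cv2.resize(a,(450,300),interpolation=cv2.INTER_CUBIC); b=cv2.resize(b,(333,300),interpolation=cv2.INTER_CUBIC)
cv2.imwrite("pics/t6.png",np.hstack([a,b]))
```

```text
[-0.2512  0.3626 -1.6293] [ 0.1307 -0.1494  0.0041]
t 9.8 pos [0.5625 0.2632 0.0319] yaw 82.92 off [-0.6663  0.0003  0.0001] twist [ 0.      0.0002 -0.0002]
scene barrel_centre 0.78 256.5 304.1 [0.5514 0.1623 0.03  ]
top barrel_centre 0.91 240.0 253.0 [0.5555 0.1606 0.03  ]
```

View pics/t6.png

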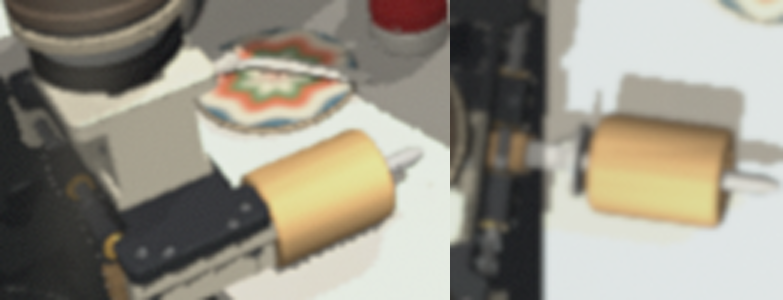

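The views show the tip out of the far end, at about (405,158), and the collar close to the near end. I lift gently.

Request:
jog_arm(plan=[{"offset":[0,0,-0.04],"twist":[0,0,0],"fingers":-1},{"offset":[0,0,-0.08],"twist":[0,0,0],"fingers":-1},{"offset":[0,0,-0.15],"twist":[0,0,0],"fingers":-1},{"offset":[0,0,-0.25],"twist":[0,0,0],"fingers":-1},{"offset":[0,0,-0.4],"twist":[0,0,0],"fingers":-1},{"offset":[0,0,-0.55],"twist":[0,0,0],"fingers":-1},{"offset":[0,0,-0.7],"twist":[0,0,0],"fingers":-1},{"offset":[0,0,-0.8],"twist":[0,0,0],"fingers":-1},{"offset":[0,0,-0.85],"twist":[0,0,0],"fingers":-1},{"offset":[0,0,-0.85],"twist":[0,0,0],"fingers":-1}])

```text
clock: 11.3
position: [0.5623, 0.2654, 0.1596]
ee_rot: [2.352, 2.082, 0.001]
force: [0.1, 0.5, -3.8]
width: 0.233
gripper_force: 59.9
```

```bash
cat > st.py <<'E'
from h import *
o=observe(); A=R.from_rotvec(o["ee_rot"]).as_matrix(); ax=-A[:,0]; g=o["position"]-[0,0,.002]-.0025*ax
print(o["force"],o["ft_torque"],"ax",ax)
def px(k,cam):
    r=landmark_of(k,cam); return [(round(x["at"][1]*640,1),round(x["at"][0]*480,1),x["conf"]) for x in r[:1]]
for cam in ("scene","top"):
    im=snap(cam)
    print(cam,"tip",px("axle_tip",cam),proj(cam,g+.174*ax),"barrel",px("barrel_centre",cam),"at96",proj(cam,g+.096*ax-[0,0,.009]),"at104",proj(cam,g+.104*ax-[0,0,.009]))
E
python3 - <<'E'
exec(open("st.py").read())
go([.5342,-.0773,.16],73.62); print(o["joints"])
E
```

```text
[ 0.0708  0.4666 -3.8303] [ 0.2308 -0.1233  0.0026] ax [-0.1212 -0.9926 -0.0001]
scene tip [(285.1, 233.1, 0.66)] [284.9556 232.0552] barrel [(251.3, 248.4, 0.72)] at96 [244.2779 252.273 ] at104 [248.6687 250.5825]
top tip [(227.6, 254.7, 0.27)] [263.6148 258.5757] barrel [(226.3, 251.8, 0.65)] at96 [219.577  253.1306] at104 [224.1573 253.7006]
t 11.6 pos [0.5619 0.2653 0.1587] yaw 83.05 off [-2.2893  0.0928 -0.0071] twist [-0.0001  0.0001  0.0262]
[-0.2383  0.547  -0.4283  1.6531  0.2601  0.9979 -0.8747]
```

The axle stays level, but the barrel sits about 9 mm off the collar. I tilt the tip up during the carry so the barrel slides against it.

Request:
jog_arm(plan=[{"offset":[0,0,-0.02],"twist":[0,-0.02,0],"fingers":-1},{"offset":[0,0,-0.05],"twist":[0,-0.045,0],"fingers":-1},{"offset":[0,0,-0.05],"twist":[0,-0.06,0],"fingers":-1},{"offset":[-0.1,0.004,-0.05],"twist":[0,-0.06,0],"fingers":-1},{"offset":[-0.3,0.012,-0.05],"twist":[0,-0.06,0],"fingers":-1},{"offset":[-0.5,0.02,-0.05],"twist":[0,-0.06,0],"fingers":-1},{"offset":[-0.7,0.03,-0.05],"twist":[0,-0.06,0],"fingers":-1},{"offset":[-0.85,0.036,-0.05],"twist":[0,-0.06,0],"fingers":-1},{"offset":[-0.95,0.04,-0.05],"twist":[0,-0.06,0],"fingers":-1},{"offset":[-1,0.04,-0.05],"twist":[0,-0.06,0],"fingers":-1}])

```text
clock: 12.85
position: [0.55, 0.1151, 0.167]
ee_rot: [2.145, 1.898, -0.409]
force: [-1.1, 1.3, -4.2]
width: 0.236
gripper_force: 59.9
```

Run:
```python
exec(open("st.py").read())
go([.5342,-.0773,.16],73.62); print(o["joints"])
```

```text
[-1.0668  1.2944 -4.1696] [ 0.9492 -0.2551 -0.0057] ax [-0.1133 -0.923   0.3678]
scene tip [(348.9, 172.6, 0.55)] [348.0417 171.429 ] barrel [(316.4, 199.8, 0.55)] at96 [314.6403 202.2721] at104 [318.1294 199.5292]
top tip [(346.6, 262.6, 0.94)] [345.9588 264.6343] barrel [(305.0, 259.2, 0.66)] at96 [301.3067 259.4077] at104 [305.7221 259.9329]
t 13.15 pos [0.5501 0.117  0.1668] yaw 83.13 off [-1.1915  0.0501  0.5193] twist [0.005  0.0597 0.0261]
[-0.2972  0.5371 -0.2874  1.6934  0.4644  1.2205 -0.9118]
```

Request:
jog_arm(plan=[{"offset":[0,0,0],"twist":[0,0.015,0],"fingers":-1},{"offset":[0,0,0],"twist":[0.001,0.035,0.005],"fingers":-1},{"offset":[0,0,0],"twist":[0.003,0.05,0.015],"fingers":-1},{"offset":[0,0,0],"twist":[0.005,0.06,0.026],"fingers":-1},{"offset":[0,0,0],"twist":[0.005,0.06,0.026],"fingers":-1}])

```text
clock: 13.78
position: [0.55, 0.1146, 0.1669]
ee_rot: [-2.517, -1.879, 0.001]
force: [0.1, -0.0, -2.8]
width: 0.236
gripper_force: 59.9
```

Run:
```python
exec(open("st.py").read())
go([.5342,-.0773,.16],73.62); print(o["joints"])
```

```text
[ 0.064  -0.0055 -2.8011] [ 0.2495 -0.1956 -0.011 ] ax [-0.2842 -0.9588  0.0003]
scene tip [(360.2, 206.0, 0.79)] [361.7074 207.2204] barrel [(321.1, 222.2, 0.77)] at96 [322.8467 221.8798] at104 [326.9367 220.7866]
top tip [(349.1, 282.4, 0.78)] [349.526  282.8286] barrel [(307.6, 267.6, 0.82)] at96 [305.0643 269.3938] at104 [309.5946 270.7537]
t 14.07 pos [0.5499 0.1169 0.1668] yaw 73.72 off [-1.2723  0.2624  0.0447] twist [-0.0001 -0.0001  0.0003]
[-0.0281  0.4411 -0.3718  1.7997  0.1937  0.937  -0.7709]
```

The barrel is now at the collar (about 97 mm). I carry it to above the stand.

Request:
jog_arm(plan=[{"offset":[-0.1,0.02,0],"twist":[0,0,0],"fingers":-1},{"offset":[-0.25,0.05,0],"twist":[0,0,0],"fingers":-1},{"offset":[-0.45,0.09,0],"twist":[0,0,0],"fingers":-1},{"offset":[-0.65,0.13,0],"twist":[0,0,0],"fingers":-1},{"offset":[-0.8,0.17,0],"twist":[0,0,0],"fingers":-1},{"offset":[-0.92,0.19,0],"twist":[0,0,0],"fingers":-1},{"offset":[-1,0.205,0],"twist":[0,0,0],"fingers":-1}])

```text
clock: 14.95
position: [0.5367, -0.038, 0.1667]
ee_rot: [-2.516, -1.88, -0.0]
force: [-0.2, -0.3, -4.3]
width: 0.238
gripper_force: 59.9
```

Request:
jog_arm(plan=[{"offset":[-0.07,0.02,0],"twist":[0,0,0],"fingers":-1},{"offset":[-0.15,0.035,0],"twist":[0,0,0],"fingers":-1},{"offset":[-0.22,0.05,0],"twist":[0,0,0],"fingers":-1},{"offset":[-0.26,0.058,0],"twist":[0,0,0],"fingers":-1},{"offset":[-0.27,0.058,0],"twist":[0,0,0],"fingers":-1},{"offset":[-0.27,0.058,0],"twist":[0,0,0],"fingers":-1}])

```text
clock: 15.7
position: [0.534, -0.0777, 0.1668]
ee_rot: [-2.515, -1.881, -0.001]
force: [0.6, 0.3, -2.8]
width: 0.239
gripper_force: 59.9
```

Run:
```python
exec(open("st.py").read())
go([.5342,-.0773,.064],73.62); print(o["joints"])
```

```text
[ 0.5916  0.3309 -2.8376] [ 0.2191 -0.1229  0.0113] ax [-0.2825 -0.9593 -0.0011]
scene tip [(433.2, 178.6, 0.75)] [433.6956 177.1787] barrel [(399.1, 188.3, 0.67)] at96 [400.7731 189.5255] at104 [404.1866 188.649 ]
top tip [(464.1, 293.2, 0.61)] [466.4903 292.7684] barrel [(465.2, 292.8, 0.74)] at96 [419.8067 279.1362] at104 [424.4388 280.5056]
t 16.0 pos [ 0.534  -0.0778  0.1668] yaw 73.6 off [0.0026 0.0003 0.6852] twist [-0.     -0.0001 -0.0001]
[ 0.3018  0.4038 -0.339   1.8553  0.1649  0.9098 -0.3999]
```

Request:
jog_arm(plan=[{"offset":[0,0,0.1],"twist":[0,0,0],"fingers":-1},{"offset":[0,0,0.25],"twist":[0,0,0],"fingers":-1},{"offset":[0,0,0.4],"twist":[0,0,0],"fingers":-1},{"offset":[0,0,0.5],"twist":[0,0,0],"fingers":-1},{"offset":[0,0,0.55],"twist":[0,0,0],"fingers":-1},{"offset":[0,0,0.6],"twist":[0,0,0],"fingers":-1},{"offset":[0,0,0.6],"twist":[0,0,0],"fingers":-1}])

```text
clock: 16.88
position: [0.5339, -0.0779, 0.0766]
ee_rot: [-2.515, -1.881, -0.0]
force: [-0.3, 1.1, -3.6]
width: 0.238
gripper_force: 59.9
```

Run:
```python
exec(open("st.py").read())
go([.5342,-.0773,.064],73.62)
```

```text
[-0.2664  1.1359 -3.6189] [ 0.2378 -0.1587 -0.0008] ax [-0.2827 -0.9592 -0.0008]
scene tip [(431.6, 214.1, 0.53)] [428.8927 215.6308] barrel [(396.3, 227.8, 0.76)] at96 [397.5778 228.2301] at104 [400.8227 227.2862]
top tip [(453.4, 290.7, 0.55)] [454.4546 290.8038] barrel [] at96 [412.3588 278.4779] at104 [416.5485 279.7185]
t 17.18 pos [ 0.5342 -0.078   0.0772] yaw 73.57 off [ 0.0045 -0.0017  0.0879] twist [ 0.0001 -0.0001 -0.0001]
```

No contact so far. I finish lowering.

Request:
jog_arm(plan=[{"offset":[0,0,0.03],"twist":[0,0,0],"fingers":-1},{"offset":[0,0,0.06],"twist":[0,0,0],"fingers":-1},{"offset":[0,0,0.085],"twist":[0,0,0],"fingers":-1},{"offset":[0,0,0.085],"twist":[0,0,0],"fingers":-1}])

```text
clock: 17.68
position: [0.5338, -0.078, 0.064]
ee_rot: [-2.515, -1.881, 0.0]
force: [-1.8, -0.2, 1.6]
width: 0.238
gripper_force: 59.9
```

Run:
```python
exec(open("st.py").read())
go([.5342,-.0773,.064],73.62)
```

```text
[-1.8009 -0.1711  1.5825] [ 0.0392  0.283  -0.0839] ax [-0.2828 -0.9592 -0.0004]
scene tip [(426.6, 220.3, 0.59)] [428.3129 220.651 ] barrel [(398.2, 232.5, 0.86)] at96 [397.2062 233.2848] at104 [400.4292 232.332 ]
top tip [(451.0, 291.3, 0.57)] [452.9852 290.6159] barrel [] at96 [411.4518 278.4491] at104 [415.587  279.6739]
t 17.98 pos [ 0.5339 -0.078   0.0641] yaw 73.57 off [0.0049 0.0009 0.0004] twist [-0.0001 -0.0001 -0.0001]
```

The stand now bears the load (force −3.6 → +1.6 N) at the recorded home height. I press 1 mm more, then release and retreat upwards.

Request:
jog_arm(plan=[{"offset":[0,0,0.008],"twist":[0,0,0],"fingers":-1},{"offset":[0,0,0.008],"twist":[0,0,0],"fingers":-1},{"offset":[0,0,0.004],"twist":[0,0,0],"fingers":-0.45},{"offset":[0,0,0.004],"twist":[0,0,0],"fingers":-0.3},{"offset":[0,0,0.004],"twist":[0,0,0],"fingers":0},{"offset":[0,0,0.004],"twist":[0,0,0],"fingers":0.2},{"offset":[0,0,0.004],"twist":[0,0,0],"fingers":0.2},{"offset":[0,0,0.004],"twist":[0,0,0],"fingers":0.2}])

```text
clock: 18.98
position: [0.534, -0.078, 0.0634]
ee_rot: [-2.515, -1.881, -0.001]
force: [0.3, 1.2, 0.1]
width: 0.596
gripper_force: 0.0
```

Run:
```python
exec(open("st.py").read())
print(o["width"],o["gripper_force"])
for k in ("cradle","far_fork","axle_grip"): print(k,px(k,"scene"))
```

```text
[0.3238 1.1505 0.1079] [-0.0401 -0.0742  0.0243] ax [-0.2828 -0.9592 -0.0008]
scene tip [(431.1, 220.3, 0.88)] [428.2112 220.9216] barrel [(397.2, 234.6, 0.77)] at96 [397.1202 233.5442] at104 [400.3417 232.5923]
top tip [(451.8, 289.8, 0.62)] [452.8941 290.5115] barrel [] at96 [411.3966 278.3563] at104 [415.5284 279.5801]
0.5958853587409881 0.0
cradle [(373.5, 235.8, 0.56)]
far_fork [(421.6, 224.3, 0.81)]
axle_grip [(353.8, 242.0, 0.86)]
```

Request:
jog_arm(plan=[{"offset":[0,0,-0.08],"twist":[0,0,0],"fingers":0.2},{"offset":[0,0,-0.25],"twist":[0,0,0],"fingers":0.2},{"offset":[0,0,-0.6],"twist":[0,0,0],"fingers":0.2},{"offset":[0,0,-1],"twist":[0,0,0],"fingers":0.2},{"offset":[0,0,-1],"twist":[0,0,0],"fingers":0.2}])

```text
clock: 20.05
position: [0.5368, -0.0779, 0.2191]
ee_rot: [2.511, 1.878, 0.012]
force: [1.6, -0.1, -0.8]
width: 0.598
gripper_force: 0.0
```

Run:
```python
from h import *
g=np.array([.5347,-.0755,.062]); ax=np.array([-.2828,-.9592,0]); print(observe()["position"],observe()["force"])
Q={"axle_grip":g,"axle_tip":g+.174*ax,"barrel_centre":g+.096*ax-[0,0,.009]}
for cam in ("scene","top","wrist"):
    snap(cam)
    for k,z in (("axle_grip",.062),("axle_tip",.062),("barrel_centre",.053),("far_fork",.062),("egg_timer",0),("spice_jar",0)):
        lm(k,cam,z)
        if k in Q: print("   expected",proj(cam,Q[k]),Q[k])
```

```text
[ 0.5368 -0.0779  0.2191] [ 1.5894 -0.107  -0.8013]
scene axle_grip 0.85 357.3 238.7 [ 0.5413 -0.0831  0.062 ]
   expected [357.03  241.469] [ 0.5347 -0.0755  0.062 ]
scene axle_tip 0.65 429.0 218.3 [ 0.4902 -0.2513  0.062 ]
   expected [428.2231 220.6215] [ 0.4855 -0.2424  0.062 ]
scene barrel_centre 0.82 396.4 230.4 [ 0.5158 -0.1751  0.053 ]
   expected [397.1146 233.2682] [ 0.5076 -0.1676  0.053 ]
scene far_fork 0.61 421.8 221.8 [ 0.4919 -0.2287  0.062 ]
scene egg_timer 0.76 286.3 252.3 [ 0.6748 -0.0003  0.    ]
scene spice_jar 0.82 200.5 290.2 [0.6901 0.2023 0.    ]
   expected [362.2748 263.6682] [ 0.5347 -0.0755  0.062 ]
   expected [452.9447 290.5185] [ 0.4855 -0.2424  0.062 ]
   expected [411.4078 278.3528] [ 0.5076 -0.1676  0.053 ]
top egg_timer 0.63 325.9 191.3 [ 0.6807 -0.0056  0.    ]
top spice_jar 0.6 225.2 186.0 [0.6921 0.1982 0.    ]
wrist axle_grip 0.82 318.7 226.5 [ 0.5332 -0.0776  0.062 ]
   expected [319.6782 223.9048] [ 0.5347 -0.0755  0.062 ]
   expected [319.6371 387.8302] [ 0.4855 -0.2424  0.062 ]
   expected [319.6383 315.5472] [ 0.5076 -0.1676  0.053 ]
wrist far_fork 0.93 320.5 371.0 [ 0.4921 -0.2232  0.062 ]
wrist egg_timer 0.64 434.6 101.0 [ 0.6743 -0.0024  0.    ]
wrist spice_jar 0.21 319.7 262.8 [ 0.5179 -0.1325  0.    ]
```

The outcome fits the expected pose, apart from a common 2 px shift that the fixed fork shows too. I back the arm away so the top camera can see it once more.

Request:
jog_arm(plan=[{"offset":[0.2,-0.2,-0.1],"twist":[0,0,0],"fingers":0.2},{"offset":[0.6,-0.4,-0.2],"twist":[0,0,0],"fingers":0.2},{"offset":[1,-0.6,-0.2],"twist":[0,0,0],"fingers":0.2},{"offset":[1,-0.6,-0.2],"twist":[0,0,0],"fingers":0.2},{"offset":[1,-0.6,-0.2],"twist":[0,0,0],"fingers":0.2}])

```text
clock: 21.72
position: [0.49, 0.0916, 0.2436]
ee_rot: [-2.514, -1.883, -0.001]
force: [-1.3, -1.4, 0.2]
width: 0.599
gripper_force: 0.0
```

Run:
```python
from h import *
g=np.array([.5347,-.0755,.062]); ax=np.array([-.2828,-.9592,0])
Q={"axle_grip":g,"axle_tip":g+.174*ax,"barrel_centre":g+.096*ax-[0,0,.009]}
for cam in ("scene","top"):
    snap(cam)
    for k,z in (("axle_grip",.062),("axle_tip",.062),("barrel_centre",.053),("far_fork",.062)):
        lm(k,cam,z)
        if k in Q: print("   expected",proj(cam,Q[k]),Q[k])
```

```text
scene axle_grip 0.64 356.7 241.3 [ 0.5356 -0.0754  0.062 ]
   expected [357.03  241.469] [ 0.5347 -0.0755  0.062 ]
scene axle_tip 0.93 428.1 217.1 [ 0.4946 -0.254   0.062 ]
   expected [428.2231 220.6215] [ 0.4855 -0.2424  0.062 ]
scene barrel_centre 0.85 397.8 233.5 [ 0.5059 -0.1679  0.053 ]
   expected [397.1146 233.2682] [ 0.5076 -0.1676  0.053 ]
scene far_fork 0.61 423.2 223.3 [ 0.4861 -0.2261  0.062 ]
top axle_grip 0.73 361.9 263.0 [ 0.536  -0.0748  0.062 ]
   expected [362.2748 263.6682] [ 0.5347 -0.0755  0.062 ]
top axle_tip 0.57 454.0 291.2 [ 0.4842 -0.2443  0.062 ]
   expected [452.9447 290.5185] [ 0.4855 -0.2424  0.062 ]
top barrel_centre 0.77 414.5 276.0 [ 0.512  -0.1734  0.053 ]
   expected [411.4078 278.3528] [ 0.5076 -0.1676  0.053 ]
top far_fork 0.75 442.4 286.5 [ 0.4928 -0.2231  0.062 ]
```

Run:
```python
from h import *
a=cv2.imread("pics/scene0.png"); b=snap("scene")[:,:,::-1]
d=np.abs(a.astype(int)-b).sum(2)
print(d[208:232,408:440:2])
```

```text
[[  2   3   1   2   5   2   3   2   1   0   4   2   3   2   2   1]
 [  3   4   2  28  42   2   4   4   3   2   2   2   1   2   3   0]
 [  2   5   4 104 119  11   2   3   1   1   1   3   1   1   4   2]
 [  2   3   3 149 165  14   1   0   1   3   4   2   2   2   1   1]
 [  2   1   4 131 191  32   0   2   2   2   3   3   3   1   2   1]
 [  2   5   2  97 196  56   1   2   5   3   3   1   4   1   3   4]
 [  3   1   3  54 178  69   2   1   2   3   3   2   2   2   3   1]
 [  3   3   3  19 154 115   3   0   2   2   1   1   5   2   3   4]
 [ 41  43  36  12 146 145  18   1   2   1   3   0   0   3   3   2]
 [119 115  88  21 119 162  30   0   1   2   3   5   2   3   3   2]
 [137 125 108  99  71 137  38   5   3   4   2   2   1   1   1   6]
 [120 102  98 246  70 100  22  39  32  37   6   3   4   3   1   3]
 [ 96  93 101 329 153 101  63 149 156 168  70  39   4   3   1   3]
 [ 94  92  99 343 239 176 182 252 241 230 167 126  17   1   3   1]
 [ 96  96 114 310 267 249 270 256 192 132 149 184  40   0   4   5]
 [110 117 165 264 252 279 276 189  97  25 108 197  50   2   2   1]
 [171 220 235 254 260 282 232  73  19   1  75 156  40   0   3   3]
 [232 256 256 270 291 279 141  10   5   1  30  51  10   0   2   0]
 [259 272 286 306 327 303  89   4   4   8   2   4   2   2   3   0]
 [283 300 308 339 369 360  61   1   5   4  13   1   0   5   0   3]
 [303 282 277 387 419 415  98   3   3  23  35   4   3   2   3   1]
 [241 167 195 421 430 415 134   2   5  57  50   4   4   1   1   0]
 [153 109 163 427 415 408 160   3   6  71  47   3   1   4   0   0]
 [141 116 179 419 410 397 192   7   6  79  45   1   2   3   4   3]]
```

Run:
```python
from h import *
a=cv2.imread("pics/scene0.png"); b=snap("scene")[:,:,::-1]
for n,i in (("before",a),("now",b)):
    print(n); print(cv2.cvtColor(np.ascontiguousarray(i),cv2.COLOR_BGR2GRAY)[208:232,410:440:2])
    print("blue-red"); print((i[:,:,2].astype(int)-i[:,:,0])[208:232,410:440:2])
```

```text
before
[[201 201 200 199 202 200 201 202 200 200 199 198 199 199 198]
 [201 197 176 177 201 202 201 201 200 199 199 199 199 198 199]
 [201 179 119 128 194 200 201 200 200 199 199 199 199 198 199]
 [198 143  80 101 184 201 200 199 200 199 199 199 198 199 199]
 [197 121  73  86 167 200 199 199 199 198 199 198 198 199 198]
 [201 146  72  83 161 200 197 197 199 200 201 199 199 198 198]
 [202 167  78  81 146 199 199 198 198 199 200 198 199 198 197]
 [201 188  88  80 115 194 200 199 200 199 200 198 198 198 197]
 [201 195  89  79  99 181 198 199 200 200 199 198 198 198 198]
 [200 194  85  74  83 150 197 200 199 200 199 198 198 198 199]
 [201 194  84  67  74 131 195 197 195 197 200 199 198 198 196]
 [201 194  84  60  63 150 183 172 173 186 198 198 198 198 198]
 [201 192  86  61  70 145 150 124 122 149 175 195 198 198 199]
 [200 191  88  78  93 123 125 111 104 100 121 182 199 199 198]
 [196 178 102 105 120 121 116  96  85  79  84 164 199 198 197]
 [175 150 117 121 123 117  98  73  67  74  81 160 198 197 196]
 [131 127 122 118 113 107  86  63  63  73  85 161 199 197 196]
 [119 120 115 109 102 
[... 4280 characters left out ...]
6   6]
 [ 83  81  77  64  24  13   9  24  17  55  85  17   7   7   6]
 [ 79  76  74  68  14   9  13  49  37  86 120  33   6   6   6]
 [ 74  72  72  67  15   8  16  63  50  93 128  44   6   6   6]
 [ 74  72  71  69  31   5  14  53  46  81 110  34   6   6   5]
 [ 72  71  71  71  50   7  19  46  46  55  46  11   7   5   6]
 [ 72  72  72  72  69  15  27  44  43  30   8   6   6   5   6]
 [ 72  73  73  75  82  39  40  42  44  30   7   6   6   7   6]
 [ 73  76  78  80  86  54  43  40  53  41   8   7   6   6   7]
 [ 77  79  82  83  88  59  40  42  64  46   8   7   6   7   7]
 [ 81  83  84  88  92  63  38  44  69  44   9   7   7   8   7]
 [ 85  87  91  93  96  66  38  46  72  40   8   7   7   8   9]]
```

The rod's lower edge against the far fork sits in the same rows as at the start, so the axle is home. I hand the job in.

```bash
python3 -c "
from cell import *
print(sign_off())"
```

```text
the job is handed in; nothing more can be done
None
```

The axle is back in both forks with the barrel on it and the gripper let go; I handed it in at about 22 s. Camera readings match the home pose, and the egg timer and spice jar still read where they stood, to within a few millimetres.

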